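Set the covers of the garnish station

TASK

A small ring cutter was left in one well of the garnish station and a lemon lies in each of the other two. Push the covers by their bars with the fingertips, without gripping a bar: the two covers over the lemons fully shut, and the cover of the well with the ring cutter fully open, so that the cutter can be taken out later. Leave the lemons and the cutter lying untouched, and do not disturb the things standing round the station.

Things in the scene. Friction and masses are not known exactly. Their poses are not given: they have to be found in the camera images.
- station: steel garnish station fixed to the worktop, 270 (x) x 330 (y) x 83 mm. Origin: centre of its underside; x points to its back, away from the robot, y to its left, z up. Its front half has three wells side by side, its back half is a flat deck onto which the covers slide when they open. Ribs between covers: tops at z = 92 mm; push bars: 117 mm. Behind on the left: a stand 0.28 m high
- well_left (a point): centre of the floor of the left well (left and right as seen from the robot), at y = +105 mm, z = 16 mm in the station's frame; axes as the station's. A well is 127 mm long (x), about 98 mm wide, 67 mm deep
- cover_left (a joint): steel sliding cover of the left well, 130 x 98 x 4 mm, top 88 mm above the worktop, with an upright push bar (66 mm wide along y, 14 mm thick) 20 mm behind its front edge. 0 = shut, at its front stop; 0.105 m = fully open, at its back stop; grows along the station's +x. About 1.5 N friction and 8 N s/m damping; stays where it is left; captive
- bar_left_front (a point): front face (robot's side) of the push bar on the left cover, a black strip 60 mm wide, 22 mm high, 4 mm thick. This point: centre of its outer surface, 101 mm above the worktop; axes as the station's. Push here to open the cover. The bar's steel core stands 4 mm higher than the strips
- bar_left_back (a point): back face (far side) of the push bar on the left cover, a black strip 60 mm wide, 22 mm high, 4 mm thick. This point: centre of its outer surface, 101 mm above the worktop; axes as the station's. Push here to shut the cover. The bar's steel core stands 4 mm higher than the strips
- well_middle (a point): centre of the floor of the middle well (left and right as seen from the robot), at y = 0 mm, z = 16 mm in the station's frame; axes as the station's. A well is 127 mm long (x), about 98 mm wide, 67 mm deep
- cover_middle (a joint): steel sliding cover of the middle well, 130 x 98 x 4 mm, top 88 mm above the worktop, with an upright push bar (66 mm wide along y, 14 mm thick) 20 mm behind its front edge. 0 = shut, at its front stop; 0.105 m = fully open, at its back stop; grows along the station's +x. About 1.5 N friction and 8 N s/m damping; stays where it is left; captive
- bar_middle_front (a point): front face (robot's side) of the push bar on the middle cover, a black strip 60 mm wide, 22 mm high, 4 mm thick. This point: centre of its outer surface, 101 mm above the worktop; axes as the station's. Push here to open the cover. The bar's steel core stands 4 mm higher than the strips
- bar_middle_back (a point): back face (far side) of the push bar on the middle cover, a black strip 60 mm wide, 22 mm high, 4 mm thick. This point: centre of its outer surface, 101 mm above the worktop; axes as the station's. Push here to shut the cover. The bar's steel core stands 4 mm higher than the strips
- well_right (a point): centre of the floor of the right well (left and right as seen from the robot), at y = -105 mm, z = 16 mm in the station's frame; axes as the station's. A well is 127 mm long (x), about 98 mm wide, 67 mm deep
- cover_right (a joint): steel sliding cover of the right well, 130 x 98 x 4 mm, top 88 mm above the worktop, with an upright push bar (66 mm wide along y, 14 mm thick) 20 mm behind its front edge. 0 = shut, at its front stop; 0.105 m = fully open, at its back stop; grows along the station's +x. About 1.5 N friction and 8 N s/m damping; stays where it is left; captive
- bar_right_front (a point): front face (robot's side) of the push bar on the right cover, a black strip 60 mm wide, 22 mm high, 4 mm thick. This point: centre of its outer surface, 101 mm above the worktop; axes as the station's. Push here to open the cover. The bar's steel core stands 4 mm higher than the strips
- bar_right_back (a point): back face (far side) of the push bar on the right cover, a black strip 60 mm wide, 22 mm high, 4 mm thick. This point: centre of its outer surface, 101 mm above the worktop; axes as the station's. Push here to shut the cover. The bar's steel core stands 4 mm higher than the strips
- small_ring: steel ring cutter 49 mm across, 40 mm high, lying in one of the three wells. Origin: centre of its underside
- lemon: lemon, about 71 x 53 x 51 mm, lying in one of the wells. Origin: near its underside as it started
- lemon_b: lemon, about 72 x 55 x 56 mm, lying in another well. Origin: near its underside as it started
- spice_pot: spice jar with a lid, 46 mm across, 106 mm high, standing left of the station; a bystander
- food_tin: low round food tin 75 mm across, 58 mm high, on the worktop left of the station; a bystander
- spice_jar_2: spice jar with a lid, 46 mm across, 106 mm high, on the worktop near its front edge, right of the station's front; a bystander
- marker: pen 135 mm long, 17 mm thick, lying on the worktop in front of the station; a bystander

How it is judged:
At the end, for the whole second after the job is handed in: The cover of the well that holds the small ring cutter is open to more than 98 mm of its 105 mm, the two covers over the lemons are within 6 mm of shut, all covers are at rest (under 5 mm/s), and cutter and lemons are still in the wells (((y of small_ring in the frame of well_left between -0.05 and 0.05 m and value of joint cover_left above 0.098 m) or (not (y of small_ring in the frame of well_left between -0.05 and 0.05 m) and value of joint cover_left below 0.006 m)) and ((y of small_ring in the frame of well_middle between -0.05 and 0.05 m and value of joint cover_middle above 0.098 m) or (not (y of small_ring in the frame of well_middle between -0.05 and 0.05 m) and value of joint cover_middle below 0.006 m)) and ((y of small_ring in the frame of well_right between -0.05 and 0.05 m and value of joint cover_right above 0.098 m) or (not (y of small_ring in the frame of well_right between -0.05 and 0.05 m) and value of joint cover_right below 0.006 m)) and (y of small_ring in the frame of well_left between -0.05 and 0.05 m or y of small_ring in the frame of well_middle between -0.05 and 0.05 m or y of small_ring in the frame of well_right between -0.05 and 0.05 m) and (y of lemon in the frame of well_left between -0.05 and 0.05 m or y of lemon in the frame of well_middle between -0.05 and 0.05 m or y of lemon in the frame of well_right between -0.05 and 0.05 m) and (y of lemon_b in the frame of well_left between -0.05 and 0.05 m or y of lemon_b in the frame of well_middle between -0.05 and 0.05 m or y of lemon_b in the frame of well_right between -0.05 and 0.05 m) and velocity of joint cover_left between -0.005 and 0.005 m/s and velocity of joint cover_middle between -0.005 and 0.005 m/s and velocity of joint cover_right between -0.005 and 0.005 m/s); the robot touches nothing.
It fails at once if a push bar is pinched between the fingers (both its faces pressed at once) ((contact force between the fingers and cover_left_c2 above 1.5 N and contact force between the fingers and cover_left_c3 above 1.5 N) or (contact force between the fingers and cover_middle_c2 above 1.5 N and contact force between the fingers and cover_middle_c3 above 1.5 N) or (contact force between the fingers and cover_right_c2 above 1.5 N and contact force between the fingers and cover_right_c3 above 1.5 N)).
It fails at once if the fingers touch the ring cutter or a lemon in the wells (contact force between the fingers and small_ring above 0.5 N or contact force between the fingers and lemon above 0.5 N or contact force between the fingers and lemon_b above 0.5 N).
It fails at once if the ring cutter or a lemon is lifted out of its well (height (world z) of any of small_ring, lemon, lemon_b above 0.09 m).
It fails at once if one of the things round the station is shifted by more than 30 mm, or lifted (distance of any of spice_pot, food_tin, spice_jar_2, marker from where it was at the start of the episode above 0.03 m).
It also fails if it takes over 51 s, if anything falls off the work surface, if the arm or the gripper's body presses on something with over 40 N, if the wrist force passes 120 N, or if a joint passes its speed limit or range.

ROBOT

A 6-joint arm with a two-finger parallel gripper is mounted at the origin on a cart in front of the work surface, level with it; the furniture and walls round the work are solid. World frame = base frame: x ahead of the robot, y to its left, z up, the work surface at z = 0. Lengths are in m, angles in rad, forces in N, time in s.
With the tool pointing down it reaches from about 0.25 to 0.775 m from the base axis. Payload 4 kg.
Tool frame: the origin (TCP) lies midway between the tips of the shut fingers; the grasp point (between the pads) lies 19 mm behind it (r.tcp_to_grasp is the distance from the TCP to the grasp point, in m); z points along the fingers, y is the line along which they close (so a half turn about z gives the same grasp; the last joint's range is limited). The gripper opens to 94 mm and grips with 3 to 60 N. Pads are 16 mm wide; open, the fingers measure 119 mm over their backs; the gripper's body (75 mm by 177 mm) begins 78 mm behind the grasp point.
Start: joints at [1.223, 0.087, 1.371, -0, 1.684, -0.103], TCP at [0.133, 0.534, 0.206] pointing down, gripper open.
Joint ranges: [-3.1, 3.1], [-0.76, 2.03], [0.27, 2.55], [-1.08, 4.22], [0.17, 2.65], [-2.57, 2.57]. Speed limits (rad/s): [2.79, 2.79, 3.14, 3.14, 3.14, 3.14].

INTERFACE

Orientations are given as [roll, pitch, yaw] about the fixed x, y, z axes, in that order (R = Rz(yaw) Ry(pitch) Rx(roll)).
In Python, from plant import r, optics gives the robot as it stands.
- The arm moves only by the shell command python3 -m crank 'ROWS'. ROWS is JSON, a list of rows, each an object with "dp": the shift along the world's x, y, z in cm, a list of three; "rotation": the turn, a rotation vector about the world's x, y, z in rad, a list of three; "fingers": the closure, from 0 (fully open) to 1 (shut). A call has 1 to 12 rows; each row is the pose to reach, as a shift and turn from the pose commanded when the call began; what a row does not reach only later rows make up. A row lasts 1/8 s, in which the tool goes at most 62.5 mm and 10.7 degrees, less where a joint would pass 70% of its speed; a pose out of reach is approached as far as the arm can. A call with a gripper value outside its range is refused whole. The fingers move at their own pace and stop on an object; the grip force is fixed at half the most. Time passes only in rows, so rows that repeat a pose let the fingers close. It gives the time, the measured TCP pose, the force, the opening and the grip force at its end, in the units of the state.
- r.get_obs(): the state, without advancing time (a new reading comes with each control period).
- optics.get_image(name): name is "scene" or "top"; returns the picture (400x640x3 uint8, red, green, blue); there is no depth.
- optics.camera_model(name): a dict with "fovy" (degrees; the focal length in pixels is half the picture's height over the tangent of half this angle, whatever the lens; pixels are square), "cx", "cy" (the principal point, pixels), "eye" and "orientation" of the camera in the world. Camera axes: x right, y up, looking along -z (the intrinsics and any distortion apply to the point x, -y, -z); pixel columns grow to the right and rows downward; lengths in m; the calibration is good to about 2 mm. A picture is of the moment at which its call begins. camera_model takes no time and is no camera call.
- r.hand_in(): hands the job in; it is judged then, once.
Trained networks look in the newest picture that a camera, given by its name, has taken for a name from the list of things; names that differ only in an ending like _2 or _b are one class to them, and where a whole thing is asked for, a point or a joint stands for the part that bears it (a point fixed in the world has none). Each returns a list of dicts, best first, with "p" (0 to 1); they miss things now and then, are a little off and sometimes report something else, mostly with a low value. They report only what shows in the picture. A call takes as long as a camera call.
- optics.spot_in(camera, name): "centre" ([x, y, z] in m, in world coordinates, good to about 4 mm: the middle of the surface that is visible of it).
The state is a dict: "time_s": time; "joints": joint angles; "joint_vel": joint speeds; "effort": joint torques, N m; "tcp_pos": TCP position; "tool_rot": TCP orientation; "ft_force": force on the tool from outside, world axes, zero at the start; "moment": the same for the moment, N m; "gripper_width": finger opening in m; "finger_force": force on a finger pad.
Only numpy, scipy, OpenCV 4.12 (cv2) and the standard library are available. Lean on these libraries where they do the work, as an engineer would, in place of code of your own. Each camera call takes 0.05 s, during which the arm holds its last target. There are 200 camera calls.

## Working session

There is one attempt and no reset: what is moved stays moved. The work goes in short steps, Python scripts to look and compute and a shell command to move; the robot and the scene stay as the last step left them, time stands still between calls to the robot, and variables do not carry over. Pictures are saved under pics/ and viewed, at most 10 in all, crops included, and the job is handed in when it is done.

```bash
mkdir -p pics; python3 - <<'E'
from plant import r, optics
import cv2
for c in ("scene","top"):
    im=optics.get_image(c); cv2.imwrite(f"pics/{c}0.png",im[:,:,::-1])
    print(c,optics.camera_model(c))
    for n in ["station","cover_left","bar_left_front","bar_middle_front","bar_right_front","bar_left_back","small_ring","lemon","spice_pot","food_tin","marker"]:
        print(n,[(([round(float(v),3) for v in d["centre"]]),round(float(d["p"]),2)) for d in optics.spot_in(c,n)])
o=r.get_obs();print(o["time_s"],o["tcp_pos"],o["tool_rot"],o["gripper_width"],o["ft_force"])
E
```

```text
scene {'fovy': 51.77425039724867, 'cx': 318.92088382050247, 'cy': 197.0844548548093, 'eye': array([ 0.18149743, -0.67303305,  0.86720843]), 'orientation': array([ 0.66847286, -0.00082647, -0.51688085])}
station [([0.54, -0.288, 0.087], 0.97), ([0.565, -0.251, 0.087], 0.43)]
cover_left [([0.552, -0.138, 0.089], 0.88), ([0.562, -0.251, 0.084], 0.5)]
bar_left_front [([0.552, -0.144, 0.088], 0.68)]
bar_middle_front []
bar_right_front [([0.55, -0.353, 0.088], 0.68)]
bar_left_back [([0.552, -0.14, 0.092], 0.67)]
small_ring [([0.452, -0.336, 0.045], 0.71)]
lemon [([0.455, -0.242, 0.064], 0.87), ([0.474, -0.135, 0.059], 0.57)]
spice_pot []
food_tin [([0.434, 0.148, 0.052], 0.69), ([0.556, -0.141, 0.086], 0.55)]
marker [([0.339, -0.197, 0.013], 0.75)]
top {'fovy': 50.099516604569125, 'cx': 322.85161942483273, 'cy': 194.76465575083282, 'eye': array([ 0.38545702, -0.14747349,  1.07856512]), 'orientation': array([ 0.08735282,  0.0305956 , -1.58676674])}
station [([0.561, -0.252, 0.09], 0.85)]
cover_left [([0.559, -0.137, 0.088], 0.87), ([0.565, -0.245, 0.091], 0.19)]
bar_left_front [([0.559, -0.136, 0.087], 0.68), ([0.523, 0.135, 0.099], 0.34)]
bar_middle_front [([0.565, -0.243, 0.091], 0.66)]
bar_right_front [([0.554, -0.349, 0.084], 0.64), ([0.568, -0.245, 0.089], 0.54)]
bar_left_back [([0.557, -0.134, 0.087], 0.79)]
small_ring [([0.449, -0.348, 0.048], 0.64)]
lemon [([0.474, -0.124, 0.06], 0.88), ([0.468, -0.227, 0.062], 0.88), ([0.562, -0.249, 0.089], 0.21)]
spice_pot [([0.521, 0.137, 0.103], 0.78), ([0.435, 0.163, 0.054], 0.75)]
food_tin [([0.437, 0.162, 0.054], 0.63), ([0.559, -0.347, 0.089], 0.18)]
marker [([0.347, -0.189, 0.014], 0.66)]
1.2 [0.13330728 0.5336198  0.2055128 ] [3.14149599e+00 4.45138507e-05 2.89682164e+00] 0.09414656684607167 [-0.00868014 -0.32111267 -0.25881661]
```

View pics/scene0.png

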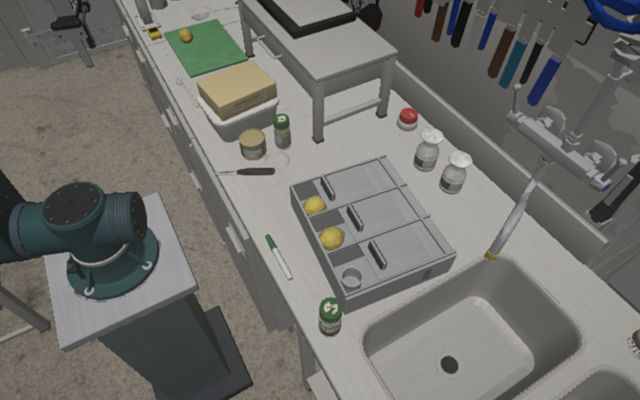

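View pics/top0.png

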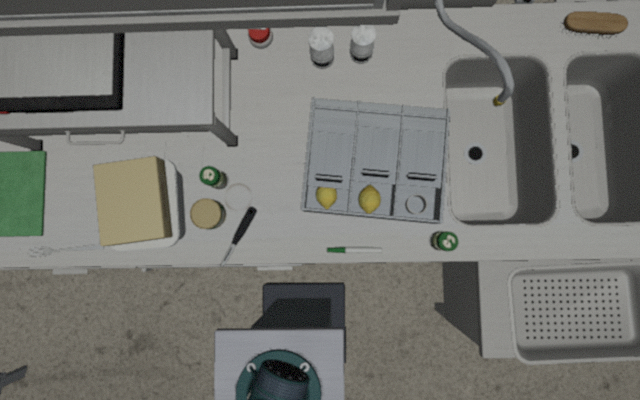

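The top view shows the station at about (305–447, 98–222). Both lemons (326,196 and 370,198) are in the left and middle wells, and the ring (416,204) is in the right well. All three covers are half open, and the pen and a jar (445,240) stand in front. I'll enlarge both pictures for corner measurement.

```bash
python3 - <<'E'
import cv2
a=cv2.imread("pics/top0.png")[90:230,295:455]; cv2.imwrite("pics/topc.png",cv2.resize(a,None,fx=4,fy=4,interpolation=cv2.INTER_CUBIC))
b=cv2.imread("pics/scene0.png")[150:310,280:460]; cv2.imwrite("pics/scenec.png",cv2.resize(b,None,fx=3.5,fy=3.5,interpolation=cv2.INTER_CUBIC))
E
```

```text
(no output)
```

View pics/topc.png

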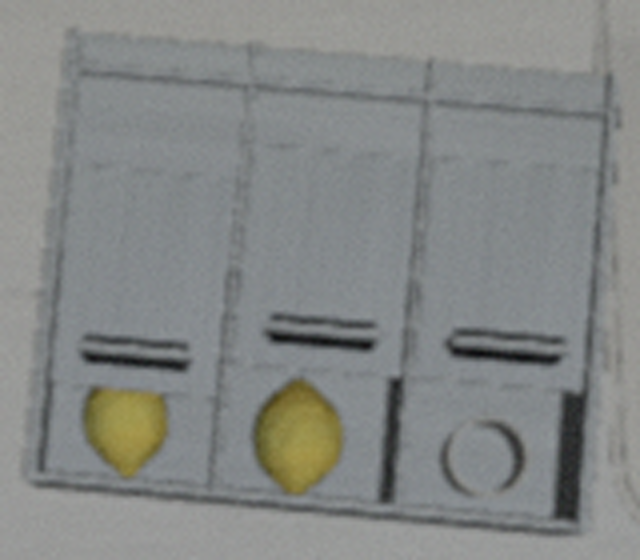

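View pics/scenec.png

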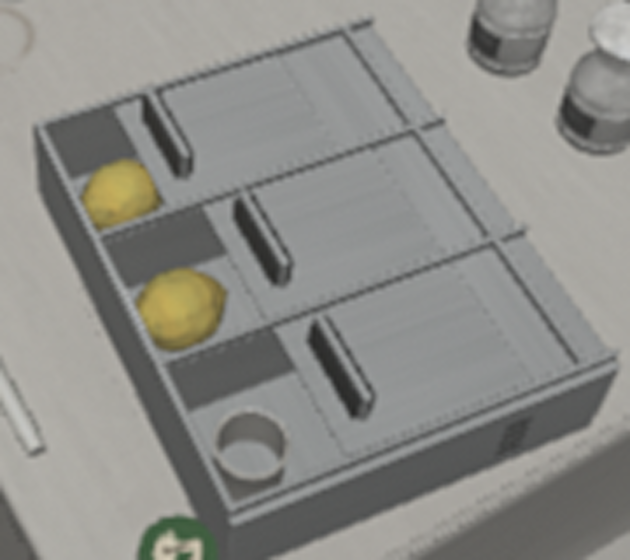

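The crops show rim corners (top crop) at about (72,30), (610,75), (580,530), (30,482), and black bar strips at about (135,357), (322,340), (505,350).

```bash
cat > geo.py <<'E'
import numpy as np
from scipy.spatial.transform import Rotation as R
from plant import optics
def ray(c,uv):
    m=optics.camera_model(c); f=200/np.tan(np.radians(m["fovy"]/2))
    d=np.array([(uv[0]-m["cx"])/f,-(uv[1]-m["cy"])/f,-1.])
    return m["eye"],R.from_euler("xyz",m["orientation"]).apply(d)
def plane(c,uv,z):
    e,d=ray(c,uv); return e+d*(z-e[2])/d[2]
def tri(u1,u2):
    (e1,d1),(e2,d2)=ray("top",u1),ray("scene",u2)
    A=np.stack([d1,-d2],1); t=np.linalg.lstsq(A,e2-e1,rcond=None)[0]
    p,q=e1+d1*t[0],e2+d2*t[1]; return (p+q)/2,np.linalg.norm(p-q)
T=lambda x,y:(295+(x+.5)/4-.5,90+(y+.5)/4-.5)
S=lambda x,y:(280+(x+.5)/3.5-.5,150+(y+.5)/3.5-.5)
E
python3 - <<'E'
from geo import *
np.set_printoptions(precision=4,suppress=True)
t=[T(72,30),T(610,75),T(580,530),T(30,482)]; s=[S(370,20),S(615,362),S(232,515),S(40,127)]
P=[]
for a,b in zip(t,s): p,g=tri(a,b);P.append(p);print("corner",p,g, plane("top",a,.088),plane("scene",b,.088))
P=np.array(P)
print("sizes",[np.linalg.norm((P[i]-P[(i+1)%4])[:2]) for i in range(4)])
v=(P[0]+P[1]-P[2]-P[3])[:2]; w=(P[0]+P[3]-P[1]-P[2])[:2]
yaw=np.arctan2(v[1],v[0]);print("yaw",yaw,np.arctan2(-w[0],w[1]),"centre",P.mean(0))
# bar core top ends (left end,right end)
for n,a,b in [("L",((84,342),(188,352)),((147,95),(188,172))),("M",((270,323),(376,333)),((241,195),(287,280))),("R",((452,338),(564,348)),((319,322),(366,412)))]:
    for k in (0,1): p,g=tri(T(*a[k]),S(*b[k])); print(n,p,g,plane("top",T(*a[k]),.117))
E
```

```text
corner [ 0.7091 -0.0983  0.0818] 0.0027253807592663667 [ 0.7058 -0.098   0.088 ] [ 0.7063 -0.1032  0.088 ]
corner [ 0.674  -0.4164  0.0774] 0.0006380144641871626 [ 0.6706 -0.4133  0.088 ] [ 0.6677 -0.4199  0.088 ]
corner [ 0.4063 -0.3869  0.0844] 0.0031122597206310705 [ 0.4048 -0.3853  0.088 ] [ 0.4067 -0.3887  0.088 ]
corner [ 0.4413 -0.071   0.0857] 0.007156367151354557 [ 0.4378 -0.0699  0.088 ] [ 0.4438 -0.0741  0.088 ]
sizes [np.float64(0.32004520467705094), np.float64(0.2693547158082497), np.float64(0.31777555641323735), np.float64(0.26923302169630803)]
yaw -0.10547797015148384 -0.11021352387804914 centre [ 0.5577 -0.2431  0.0823]
L [ 0.515 -0.103  0.111] 0.0020654747193850527 [ 0.5152 -0.1037  0.117 ]
L [ 0.5116 -0.1629  0.0926] 0.00041404163579101475 [ 0.5083 -0.1625  0.117 ]
M [ 0.5244 -0.2093  0.1117] 0.0005799583927162994 [ 0.5239 -0.2091  0.117 ]
M [ 0.5204 -0.2716  0.0952] 0.0008835892865445907 [ 0.517  -0.2686  0.117 ]
R [ 0.5153 -0.3132  0.1064] 0.0013257852194237015 [ 0.5133 -0.3111  0.117 ]
R [ 0.508  -0.3771  0.1005] 0.001022657192183129 [ 0.5063 -0.3735  0.117 ]
```

```bash
python3 - <<'E'
from geo import *
np.set_printoptions(precision=3,suppress=True)
print("stand top corner",tri((214,132),(316,80)),"leg foot",plane("top",(236,146),0),plane("scene",(321,138),0))
print("tap tip",tri((500,101),(490,257)),"tap top",tri((440,2),(550,155)))
print("bystander jar",tri((445,240),(330,306)),"box",tri((165,160),(270,72)))
c=np.array([.5577,-.2431]);y=-.108
for n,x in [("shut?",-.11),("open?",-.005)]:
  for k in (.105,0,-.105): print(n,k,c+R.from_euler("z",y).apply([x,k,0])[:2])
E
```

```text
stand top corner (array([0.599, 0.091, 0.237]), np.float64(0.016871118386045585)) leg foot [0.611 0.106 0.   ] [0.639 0.117 0.   ]
tap tip (array([ 0.652, -0.494,  0.196]), np.float64(0.0017938558370137075)) tap top (array([ 0.866, -0.382,  0.249]), np.float64(0.04874085291461256))
bystander jar (array([ 0.365, -0.393,  0.099]), np.float64(0.0020209506109773673)) box (array([0.536, 0.204, 0.216]), np.float64(0.00784016915787865))
shut? 0.105 [ 0.46  -0.127]
shut? 0 [ 0.448 -0.231]
shut? -0.105 [ 0.437 -0.336]
open? 0.105 [ 0.564 -0.138]
open? 0 [ 0.553 -0.243]
open? -0.105 [ 0.541 -0.347]
```

```bash
python3 -m crank '[{"dp":[1,-2.5,1],"rotation":[0,0,0.01],"fingers":1},{"dp":[3,-8,2],"rotation":[0,0,0.03],"fingers":1},{"dp":[5,-14,3],"rotation":[0,0,0.05],"fingers":1},{"dp":[7,-20,3],"rotation":[0,0,0.07],"fingers":1},{"dp":[9,-26,3],"rotation":[0,0,0.09],"fingers":1},{"dp":[11,-32,3],"rotation":[0,0,0.11],"fingers":1},{"dp":[13,-38,3],"rotation":[0,0,0.137],"fingers":1},{"dp":[15.5,-43.5,3],"rotation":[0,0,0.137],"fingers":1},{"dp":[18,-49,3],"rotation":[0,0,0.137],"fingers":1},{"dp":[20.5,-54.5,3],"rotation":[0,0,0.137],"fingers":1},{"dp":[22.5,-60,3],"rotation":[0,0,0.137],"fingers":1},{"dp":[24.7,-65,3],"rotation":[0,0,0.137],"fingers":1}]'
```

```text
time_s: 2.7
tcp_pos: [0.3806, -0.1186, 0.2358]
tool_rot: [3.142, 0.001, 3.032]
ft_force: [1.5, 0.4, 0.8]
gripper_width: 0.0004
finger_force: 0.0
```

```bash
python3 -m crank '[{"dp":[4,-0.4,0],"rotation":[0,0,0],"fingers":1},{"dp":[9,-1,0],"rotation":[0,0,0],"fingers":1},{"dp":[14,-1.5,-1],"rotation":[0,0,0],"fingers":1},{"dp":[17,-1.9,-3],"rotation":[0,0,0],"fingers":1},{"dp":[17,-1.9,-6],"rotation":[0,0,0],"fingers":1},{"dp":[17,-1.9,-8.5],"rotation":[0,0,0],"fingers":1},{"dp":[17,-1.9,-8.5],"rotation":[0,0,0],"fingers":1}]'; python3 - <<'E'
from plant import optics
import cv2
a=cv2.resize(optics.get_image("scene")[110:310,240:480,::-1],None,fx=2.5,fy=2.5,interpolation=cv2.INTER_CUBIC)
b=cv2.resize(optics.get_image("top")[60:260,290:460,::-1],None,fx=2.5,fy=2.5,interpolation=cv2.INTER_CUBIC)
cv2.imwrite("pics/near.png",cv2.resize(cv2.hconcat([a,b]),None,fx=.78,fy=.78))
E
```

```text
time_s: 3.58
tcp_pos: [0.5488, -0.1349, 0.1478]
tool_rot: [3.14, -0.006, 3.034]
ft_force: [0.3, -0.6, -0.1]
gripper_width: 0.0006
finger_force: 0.0
```

View pics/near.png

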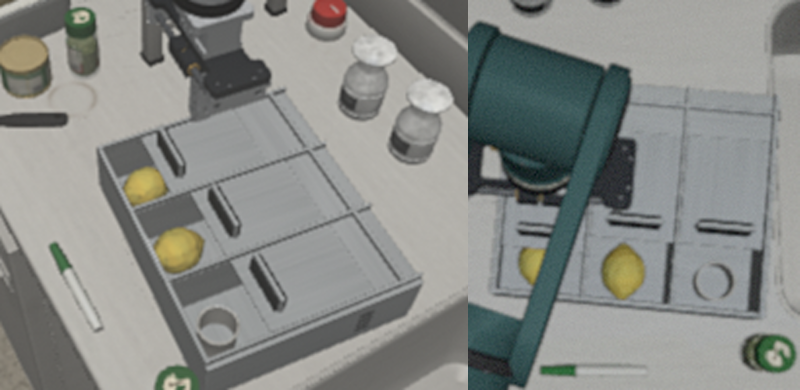

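The gripper hangs behind the left bar; nothing has moved. I'll check its projection against the picture before descending.

```bash
python3 - <<'E'
from geo import *
def proj(c,p):
    m=optics.camera_model(c); f=200/np.tan(np.radians(m["fovy"]/2))
    q=R.from_euler("xyz",m["orientation"]).inv().apply(np.array(p)-m["eye"]); return m["cx"]-f*q[0]/q[2]*1, m["cy"]+f*q[1]/q[2]
for p in [(.5488,-.1349,.1478),(.512,-.133,.117)]:
    u=proj("scene",p); print((u[0]-240)*1.95,(u[1]-110)*1.95)
E
```

```text
197.76925404192218 116.89858905867715
170.1481444984757 143.90295875022764
```

The projected tip (198,117) and bar (170,144) match the picture. Now descend, then push to shut.

```bash
python3 -m crank '[{"dp":[0,0,-1.6],"rotation":[0,0,0],"fingers":1},{"dp":[0,0,-3.2],"rotation":[0,0,0],"fingers":1},{"dp":[0,0,-4.7],"rotation":[0,0,0],"fingers":1},{"dp":[0,0,-4.7],"rotation":[0,0,0],"fingers":1},{"dp":[-1,0.1,-4.7],"rotation":[0,0,0],"fingers":1},{"dp":[-2,0.2,-4.7],"rotation":[0,0,0],"fingers":1},{"dp":[-3,0.3,-4.7],"rotation":[0,0,0],"fingers":1},{"dp":[-4,0.4,-4.7],"rotation":[0,0,0],"fingers":1}]'
```

```text
time_s: 4.68
tcp_pos: [0.5103, -0.1313, 0.1043]
tool_rot: [3.141, 0.002, 3.034]
ft_force: [1.7, 0.6, -0.1]
gripper_width: 0.0004
finger_force: 1.1
```

```bash
python3 -m crank '[{"dp":[-0.7,0.1,-0.3],"rotation":[0,0,0],"fingers":1},{"dp":[-1.4,0.15,-0.3],"rotation":[0,0,0],"fingers":1},{"dp":[-2.0,0.2,-0.3],"rotation":[0,0,0],"fingers":1},{"dp":[-2.5,0.25,-0.3],"rotation":[0,0,0],"fingers":1},{"dp":[-2.8,0.3,-0.3],"rotation":[0,0,0],"fingers":1}]'
```

```text
time_s: 5.3
tcp_pos: [0.482, -0.1284, 0.1005]
tool_rot: [-3.141, -0.0, 3.034]
ft_force: [0.5, 0.1, 1.0]
gripper_width: 0.0005
finger_force: 0.8
```

```bash
python3 -m crank '[{"dp":[-0.4,0.04,0],"rotation":[0,0,0],"fingers":1},{"dp":[-0.7,0.08,0],"rotation":[0,0,0],"fingers":1},{"dp":[-0.7,0.08,0],"rotation":[0,0,0],"fingers":1}]'
```

```text
time_s: 5.68
tcp_pos: [0.4772, -0.1279, 0.1006]
tool_rot: [-3.141, 0.005, 3.034]
ft_force: [7.8, 0.0, -2.7]
gripper_width: 0.0007
finger_force: 3.5
```

```bash
python3 -m crank '[{"dp":[-0.4,0.04,0],"rotation":[0,0,0],"fingers":1},{"dp":[-0.4,0.04,0],"rotation":[0,0,0],"fingers":1}]'
```

```text
time_s: 5.92
tcp_pos: [0.4771, -0.1279, 0.1007]
tool_rot: [-3.141, 0.014, 3.034]
ft_force: [17.7, -2.4, -9.9]
gripper_width: 0.0005
finger_force: 8.4
```

Left cover is at its stop. Next: behind the middle bar.

```bash
python3 -m crank '[{"dp":[1.2,-0.1,0],"rotation":[0,0,0],"fingers":1},{"dp":[2.2,-0.2,0.5],"rotation":[0,0,0],"fingers":1},{"dp":[2.6,-0.2,4],"rotation":[0,0,0],"fingers":1},{"dp":[3.5,-1.5,7],"rotation":[0,0,0],"fingers":1},{"dp":[6,-6,7],"rotation":[0,0,0],"fingers":1},{"dp":[8.6,-10.5,7],"rotation":[0,0,0],"fingers":1},{"dp":[8.6,-11.4,6],"rotation":[0,0,0],"fingers":1},{"dp":[8.6,-11.4,3],"rotation":[0,0,0],"fingers":1},{"dp":[8.6,-11.4,0.5],"rotation":[0,0,0],"fingers":1},{"dp":[8.6,-11.4,0],"rotation":[0,0,0],"fingers":1},{"dp":[8.6,-11.4,0],"rotation":[0,0,0],"fingers":1}]'
```

```text
time_s: 7.3
tcp_pos: [0.557, -0.2406, 0.1006]
tool_rot: [3.141, -0.001, 3.034]
ft_force: [0.1, 1.0, 0.5]
gripper_width: 0.0003
finger_force: 0.0
```

```bash
python3 -m crank '[{"dp":[-1,0.1,0],"rotation":[0,0,0],"fingers":1},{"dp":[-2,0.2,0],"rotation":[0,0,0],"fingers":1},{"dp":[-3,0.3,0],"rotation":[0,0,0],"fingers":1},{"dp":[-4,0.4,0],"rotation":[0,0,0],"fingers":1},{"dp":[-5,0.5,0],"rotation":[0,0,0],"fingers":1},{"dp":[-6,0.6,0],"rotation":[0,0,0],"fingers":1},{"dp":[-7,0.7,0],"rotation":[0,0,0],"fingers":1},{"dp":[-7.8,0.8,0],"rotation":[0,0,0],"fingers":1},{"dp":[-8.3,0.85,0],"rotation":[0,0,0],"fingers":1},{"dp":[-8.7,0.9,0],"rotation":[0,0,0],"fingers":1}]'
```

```text
time_s: 8.55
tcp_pos: [0.4699, -0.2323, 0.1004]
tool_rot: [-3.142, -0.0, 3.034]
ft_force: [2.2, -0.3, 1.6]
gripper_width: 0.0001
finger_force: 0.9
```

```bash
python3 -m crank '[{"dp":[-0.4,0.04,0],"rotation":[0,0,0],"fingers":1},{"dp":[-0.8,0.08,0],"rotation":[0,0,0],"fingers":1},{"dp":[-0.8,0.08,0],"rotation":[0,0,0],"fingers":1}]'
```

```text
time_s: 8.93
tcp_pos: [0.4655, -0.2318, 0.1005]
tool_rot: [-3.141, 0.008, 3.034]
ft_force: [10.9, -1.8, -2.8]
gripper_width: 0.0001
finger_force: 5.1
```

```bash
python3 -m crank '[{"dp":[1.2,-0.1,0],"rotation":[0,0,0],"fingers":1},{"dp":[2.2,-0.2,0.5],"rotation":[0,0,0],"fingers":1},{"dp":[2.6,-0.2,4],"rotation":[0,0,0],"fingers":1},{"dp":[2.2,-1.5,7],"rotation":[0,0,0],"fingers":1},{"dp":[1.3,-6,7],"rotation":[0,0,0],"fingers":1},{"dp":[1,-10.5,7],"rotation":[0,0,0],"fingers":1},{"dp":[1,-10.7,6],"rotation":[0,0,0],"fingers":1},{"dp":[1,-10.7,3],"rotation":[0,0,0],"fingers":1},{"dp":[1,-10.7,0.5],"rotation":[0,0,0],"fingers":1},{"dp":[1,-10.7,0],"rotation":[0,0,0],"fingers":1},{"dp":[1,-10.7,0],"rotation":[0,0,0],"fingers":1}]'
```

```text
time_s: 10.3
tcp_pos: [0.4725, -0.3377, 0.1005]
tool_rot: [3.141, -0.001, 3.035]
ft_force: [-0.4, -0.2, -0.1]
gripper_width: 0.0006
finger_force: 0.0
```

```bash
python3 -m crank '[{"dp":[1,-0.1,0],"rotation":[0,0,0],"fingers":1},{"dp":[2,-0.2,0],"rotation":[0,0,0],"fingers":1},{"dp":[3,-0.3,0],"rotation":[0,0,0],"fingers":1},{"dp":[4,-0.4,0],"rotation":[0,0,0],"fingers":1},{"dp":[4.7,-0.5,0],"rotation":[0,0,0],"fingers":1},{"dp":[5.2,-0.55,0],"rotation":[0,0,0],"fingers":1}]'
```

```text
time_s: 11.05
tcp_pos: [0.5247, -0.3439, 0.1003]
tool_rot: [3.141, -0.0, 3.034]
ft_force: [-2.8, -0.2, 1.4]
gripper_width: 0.0003
finger_force: 0.9
```

```bash
python3 -m crank '[{"dp":[0.4,-0.04,0],"rotation":[0,0,0],"fingers":1},{"dp":[0.8,-0.08,0],"rotation":[0,0,0],"fingers":1},{"dp":[0.8,-0.08,0],"rotation":[0,0,0],"fingers":1}]'
```

```text
time_s: 11.42
tcp_pos: [0.5255, -0.344, 0.1004]
tool_rot: [3.14, -0.016, 3.032]
ft_force: [-18.5, 2.6, 7.8]
gripper_width: 0.0004
finger_force: 9.2
```

```bash
python3 -m crank '[{"dp":[-1.2,0.1,0],"rotation":[0,0,0],"fingers":1},{"dp":[-2.5,0.25,0.3],"rotation":[0,0,0],"fingers":1},{"dp":[-3,0.3,4],"rotation":[0,0,0],"fingers":1},{"dp":[-4.5,2,8],"rotation":[0,0,0],"fingers":1},{"dp":[-8,4,12],"rotation":[0,0,0],"fingers":1},{"dp":[-12,7,15],"rotation":[0,0,0],"fingers":1},{"dp":[-16,11,15],"rotation":[0,0,0],"fingers":1},{"dp":[-19,15,15],"rotation":[0,0,0],"fingers":1},{"dp":[-20,20,15],"rotation":[0,0,0],"fingers":1},{"dp":[-20,25,15],"rotation":[0,0,0],"fingers":1},{"dp":[-20,30,15],"rotation":[0,0,0],"fingers":1},{"dp":[-20,35,15],"rotation":[0,0,0],"fingers":1}]'; python3 - <<'E'
from plant import optics
import cv2
a=cv2.resize(optics.get_image("scene")[110:310,240:480,::-1],None,fx=2.5,fy=2.5,interpolation=cv2.INTER_CUBIC)
b=cv2.resize(optics.get_image("top")[60:260,290:460,::-1],None,fx=2.5,fy=2.5,interpolation=cv2.INTER_CUBIC)
cv2.imwrite("pics/end.png",cv2.resize(cv2.hconcat([a,b]),None,fx=.78,fy=.78))
E
```

```text
time_s: 12.92
tcp_pos: [0.3321, 0.0069, 0.2509]
tool_rot: [3.141, 0.003, 3.033]
ft_force: [0.8, 0.0, 0.3]
gripper_width: 0.0006
finger_force: 0.0
```

View pics/end.png

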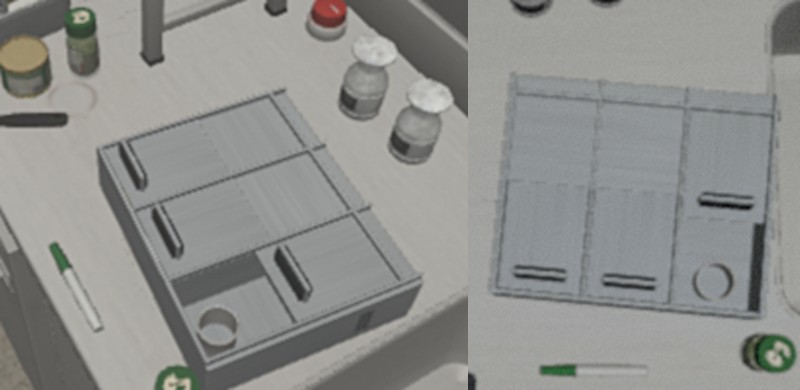

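The picture shows the left bar (133,165) and middle bar (168,232) at the front and both lemons covered. The right bar (726,200 in the top half) is about 104 mm behind its shut line, with the ring exposed and the bystanders unmoved.

```bash
python3 -c "
from plant import r
print(r.hand_in())"
```

```text
the job is handed in; nothing more can be done
None
```

I pushed the left and middle covers (over the lemons) shut and the right cover (over the ring cutter) fully open, each to its stop, then moved the arm clear and handed the job in at about 13 s; the hand-in gave no verdict.

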